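# Change over the parts trays

## Task

Of the two low tray boxes on the bench, first push the empty tray that was left partly out fully home, then hook a fingertip behind the lip of the tray with the star knob in it and draw that tray fully out to its stop. Use the fingertips only: do not pinch the lips or take hold of anything, leave the knob lying in its tray, the empty tray home, and the tools round about where they are.

Things in the scene. Friction and masses are not known exactly. Their poses are not given: they have to be found in the camera images.
- empty_box: low open-topped plywood box fixed to the table, the one whose tray is empty and stands partly out; 112 long x 104 wide x 46 mm high. Origin: centre of its underside, on the table. Its tray slides out horizontally along the box's own -x axis; own z is up
- empty_tray (a joint): how far that box's tray is drawn out, m: 0 = fully home, 0.085 = fully out at its stop. It slides with a drag of about 2 N at low speed and stays where it is left
- empty_tray_lip (a point): centre of the top edge of that tray's lip, moving with the tray, axes parallel to the box's. The lip is an upright wooden bar 70 mm wide (along y), 8 mm thick (along x), its top 38 mm above the table. Ahead of it (-x) is bare table. With the tray home it is 109 mm ahead of the box's origin
- empty_tray_recess (a point): centre of the floor of the finger space behind that lip, moving with the tray, 11 mm above the table. The space is 53 mm long (along x) from the back of the lip to the front wall of the tray's compartment, open at both sides; its floor is 27 mm below the lip's top, and the compartment's wall is 2 mm higher than the lip
- knob_box: low open-topped plywood box fixed to the table, the one whose tray is home and has the star knob lying in it; 112 long x 104 wide x 46 mm high. Origin: centre of its underside, on the table. Its tray slides out horizontally along the box's own -x axis; own z is up
- knob_tray (a joint): how far that box's tray is drawn out, m: 0 = fully home, 0.085 = fully out at its stop. It slides with a drag of about 2 N at low speed and stays where it is left
- knob_tray_lip (a point): centre of the top edge of that tray's lip, moving with the tray, axes parallel to the box's. The lip is an upright wooden bar 70 mm wide (along y), 8 mm thick (along x), its top 38 mm above the table. Ahead of it (-x) is bare table. With the tray home it is 109 mm ahead of the box's origin
- knob_tray_recess (a point): centre of the floor of the finger space behind that lip, moving with the tray, 11 mm above the table. The space is 53 mm long (along x) from the back of the lip to the front wall of the tray's compartment, open at both sides; its floor is 27 mm below the lip's top, and the compartment's wall is 2 mm higher than the lip
- knob_tray_floor (a point): centre of the floor of the compartment (96 x 76 mm inside, walls 29 mm high) that holds the star knob, 11 mm above the table; moves with that tray
- star_knob: black star-shaped clamp knob with a pale stub on top, 47 mm across, 36 mm high, loose in its tray. Origin: centre of its underside
- screwdriver: red-handled screwdriver lying on the table, 239 x 49 x 28 mm, bystander. Origin: centre of its underside
- wax_tin: round tin with a brown lid, 79 mm across, 35 mm high, on the table, bystander. Origin: centre of its underside
- nail_punch: steel nail punch lying on the table, 107 x 78 x 11 mm over all, bystander. Origin: centre of its underside

How it is judged:
By the outcome, as a careful person would: the job done as asked, in the order asked, and still so for the second after the job is handed in, with the robot touching nothing.
It also fails if it takes over 45 s, if anything falls off the work surface, if the arm or the gripper's body presses on something with over 40 N, if the wrist force passes 120 N, or if a joint passes its speed limit or range.

## Robot

A 6-joint arm with a two-finger parallel gripper is mounted at the origin on the work surface; the furniture and walls round the work are solid. World frame = base frame: x ahead of the robot, y to its left, z up, the work surface at z = 0. Lengths are in m, angles in rad, forces in N, time in s.
With the tool pointing down it reaches from about 0.35 to 0.975 m from the base axis. Payload 4.9 kg.
Tool frame: the origin (TCP) lies on the centre line of the jaws, within the pads' length; the fingertips stand ahead of it and the grasp point (between the pads) is the TCP (manip.tip_extent is the z of the fingertips in the tool frame, in m); z points along the fingers, y is the line along which they close (so a half turn about z gives the same grasp; the last joint's range is limited). The gripper opens to 85 mm and grips with 20 to 120 N. Pads are 22 mm wide; open, the fingers measure 114 mm over their backs; the gripper's body (76 mm by 85 mm) begins 54 mm behind the grasp point. The pads swing forward as they close: fully open they stand 13 mm farther back than shut.
Start: joints at [1.138, 0.053, 1.613, -0, 1.476, -0.119], TCP at [0.193, 0.594, 0.25] pointing down, gripper open.
Joint ranges: [-3.01, 3.01], [-1.01, 2.22], [0.06, 2.58], [-1.02, 4.17], [0.09, 2.62], [-3.14, 3.14]. Speed limits (rad/s): [2.57, 2.57, 3.14, 3.14, 3.14, 3.14].

## Interface

Orientations are given as a unit quaternion [w, x, y, z].
In Python, from plant import manip gives the robot as it stands. The module is installed in compiled form; this text tells all that it offers.
- The arm moves only by the tool pendant, called after "Call:" by a JSON object that holds its "api" and its "payload". Schema: {"type":"object","properties":{"plan":{"type":"object","properties":{"motion":{"type":"array","items":{"type":"array","items":{"type":"number"},"minItems":7,"maxItems":7},"minItems":1,"maxItems":5}},"additionalProperties":false,"required":["motion"]},"only":{"type":"string"},"quiet":{"type":"boolean"},"lines":{"type":"string"}},"required":["plan"],"additionalProperties":false}. plan is an object whose key "motion" holds a list of rows, 1 to 5 of them, each of 7 numbers: the opening from 0.0 (shut) to 1.0 (fully open), then dx, dy, dz in m, then a rotation vector rx, ry, rz in rad; each row shifts and turns the commanded pose from where the row before left it, along the tool's axes as they then stand; what a row does not reach is not made up. A row lasts 1/8 s, in which the tool goes at most 0.0625 m and 0.188 rad, less where a joint would pass 70% of its speed; a pose out of reach is approached as far as the arm can. The fingers move at their own pace and stop on an object; the grip force is fixed at half the most. Time passes only in rows, so rows that do not move let the fingers close. The tool returns the time, the measured TCP pose, the force, the opening and the grip force at its end. only (a regular expression) keeps the lines of the reply that match it, lines (a string "A,B") keeps lines A to B, and quiet returns only ok. Input that does not fit is refused with a message, and nothing moves.
- manip.state(): the state, without advancing time (a new reading comes with each control period).
- manip.grab_frame(name): name is "scene" or "top" or "wrist"; returns (picture, depth): 384x512x3 uint8, red, green, blue; 384x512 float32, m along the optical axis (not along the pixel's ray), 0 where there is no reading.
- manip.camera_params(name): a dict with "intrinsics" (3x3 intrinsics, pixels), "xyz" and "orientation" of the camera in the world. Camera axes: x right, y down, z forward; pixel columns grow to the right and rows downward; lengths in m; the calibration is good to about 2 mm. A picture is of the moment at which its call begins: read the wrist's pose just before it. camera_params takes no time and is no camera call; for the wrist camera it gives the pose at the moment of the call.
- manip.job_done(): hands the job in; it is judged then, once.
Trained networks look in the newest picture that a camera, given by its name, has taken for a name from the list of things; names that differ only in an ending like _2 or _b are one class to them, and where a whole thing is asked for, a point or a joint stands for the part that bears it (a point fixed in the world has none). Each returns a list of dicts, best first, with "conf" (0 to 1); they miss things now and then, are a little off and sometimes report something else, mostly with a low value. They report only what shows in the picture. A call takes as long as a camera call.
- manip.look_for(camera, query): "extent" ([left, top, right, bottom] in pixels, round what is visible of it).
- manip.outline_of(camera, query): "region" (384x512 bool, what is visible of it) and "extent" ([left, top, right, bottom] in pixels, round what is visible of it).
- manip.mark_of(camera, query): "centre" ([row, column] in pixels: a listed point, or the origin of a listed thing).
The state is a dict: "time": time; "joint_pos": joint angles; "joint_vel": joint speeds; "joint_efforts": joint torques, N m; "tool_pos": TCP position; "tool_rot": TCP orientation; "contact_force": force on the tool from outside, world axes, zero at the start; "ft_torque": the same for the moment, N m; "gripper_width": opening from 0.0 (shut) to 1.0 (fully open); "grasp_force": force on a finger pad.
Only numpy, scipy, OpenCV 4.12 (cv2) and the standard library are available. Lean on these libraries where they do the work, as an engineer would, in place of code of your own. Each camera call takes 0.05 s, during which the arm holds its last target. There are 200 camera calls.

## Working session

There is one attempt and no reset: what is moved stays moved. The work goes in short steps, Python scripts to look and compute and a tool call to move; the robot and the scene stay as the last step left them, time stands still between calls to the robot, and variables do not carry over. Pictures are saved under pics/ and viewed, at most 10 in all, crops included, and the job is handed in when it is done.

```bash
mkdir -p pics
```

Create h.py:
```python
import numpy as np, cv2
from plant import manip
from scipy.spatial.transform import Rotation as R
def q(o): return R.from_quat([o[1],o[2],o[3],o[0]])
def cloud(c,d):
    p=manip.camera_params(c);K=np.array(p["intrinsics"])
    v,u=np.mgrid[:384,:512]
    P=np.stack([(u-K[0,2])/K[0,0]*d,(v-K[1,2])/K[1,1]*d,d],-1)
    return P@q(p["orientation"]).as_matrix().T+np.array(p["xyz"])
```

Run:
```python
from h import *
print(manip.tip_extent, manip.state())
ims=[]
for c in ["top","scene"]:
    im,d=manip.grab_frame(c); cv2.imwrite(f"pics/{c}0.png",im[...,::-1]); P=cloud(c,d); np.save(c+"0.npy",P)
    for n in ["empty_box","knob_box","empty_tray_lip","knob_tray_lip","empty_tray_recess","knob_tray_recess","star_knob","screwdriver","wax_tin","nail_punch"]:
        for m in manip.mark_of(c,n)[:2]:
            r,k=m["centre"]; print(c,n,round(m["conf"],2),np.round([r,k]),np.round(P[int(r),int(k)],3))
```

```text
0.019 {'time': 0.0, 'joint_pos': array([ 1.13802509e+00,  5.33581407e-02,  1.61429145e+00, -1.36713036e-05,
        1.47600001e+00, -1.18980263e-01]), 'joint_vel': array([-0.00232683,  0.00064139, -0.00063389,  0.0006135 ,  0.00298086,
       -0.00112609]), 'joint_efforts': array([ 4.78636084e-04, -3.93655729e+01, -3.70189083e+01, -1.59511819e-04,
        6.89987792e-03, -1.56585077e-05]), 'tool_pos': array([0.19266147, 0.59395069, 0.24906371]), 'tool_rot': array([-2.73598297e-04,  1.56251856e-01,  9.87716710e-01, -9.91436332e-04]), 'contact_force': array([ 0.89774471, -0.42979311,  0.37789724]), 'ft_torque': array([-0.01314856, -0.00148933, -0.00368965]), 'grasp_force': 0.0, 'gripper_width': 1.0055125401952878}
top empty_box 0.63 [182. 186.] [0.44  0.301 0.011]
top empty_box 0.23 [160. 353.] [ 0.491 -0.191 -0.003]
top knob_box 0.79 [172. 312.] [ 0.455 -0.066  0.027]
top empty_tray_lip 0.84 [183. 232.] [0.433 0.167 0.009]
top knob_tray_lip 0.67 [160. 352.] [ 0.49  -0.187  0.001]
top empty_tray_recess 0.65 [182. 228.] [0.436 0.179 0.01 ]
top empty_tray_recess 0.63 [173. 310.] [ 0.45  -0.057  0.025]
top knob_tray_recess 0.57 [168. 335.] [ 0.464 -0.135  0.009]
top knob_tray_recess 0.48 [181. 185.] [0.443 0.301 0.01 ]
top star_knob 0.73 [176. 316.] [ 0.439 -0.074  0.043]
top star_knob 0.18 [163. 351.] [ 0.473 -0.175  0.039]
top screwdriver 0.9 [220. 219.] [0.324 0.208 0.001]
top screwdriver 0.18 [172. 309.] [ 0.456 -0.054  0.027]
top wax_tin 0.93 [195. 135.] [0.402 0.438 0.036]
top nail_punch 0.5 [222. 363.] [ 0.306 -0.207  0.01 ]
scene screwdriver 0.74 [239. 256.] [0.308 0.205 0.002]
scene nail_punch 0.51 [158. 314.] [0.078 0.481 0.527]
```

View pics/top0.png

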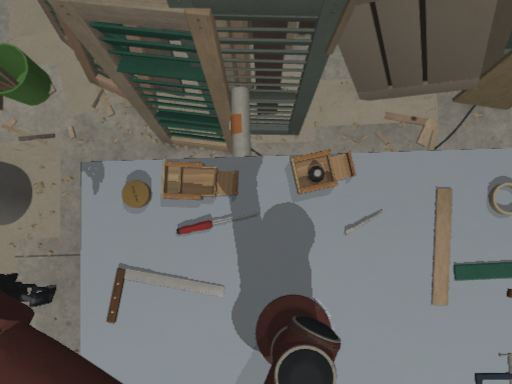

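View pics/scene0.png

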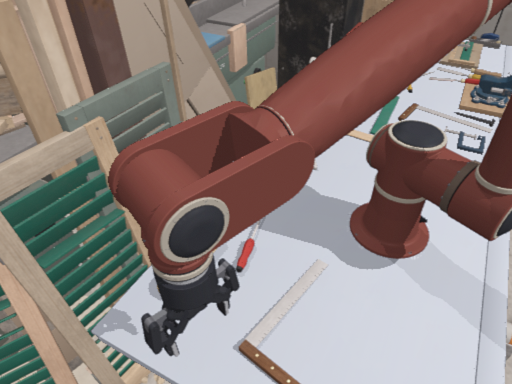

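Top view: the empty box is at about px (183,181) with its tray out towards the right, lip at about (236,183). The knob box is at about (314,172), lip at about (351,166). The screwdriver lies below the empty tray. The scene camera's view of the boxes is blocked by the arm. Next I'll fit the boxes using depth.

Run:
```python
from h import *
P=np.load("top0.npy"); im=cv2.imread("pics/top0.png")
v,u=np.mgrid[:384,:512]
def fit(n,lo,hi,zlo,zhi):
    m=(u>lo[0])&(u<hi[0])&(v>lo[1])&(v<hi[1])&(P[...,2]>zlo)&(P[...,2]<zhi)
    r=cv2.minAreaRect((P[m][:,:2]*1000).astype(np.float32)); print(n,m.sum(),np.round(P[m][:,2].max(),3),r)
    return
fit("ebox46",(155,155),(206,205),.041,.055)
fit("etray",(206,160),(245,205),.006,.05)
fit("elip",(228,160),(245,205),.025,.05)
fit("kbox46",(285,145),(339,198),.041,.055)
fit("klip",(342,145),(362,190),.025,.05)
fit("ktray",(338,145),(362,190),.006,.05)
# height of surrounding things
np.set_printoptions(linewidth=220)
print((P[140:205:3,155:370:6,2]*1000).astype(int))
K=manip.camera_params("top");print(K["xyz"])
c=cv2.resize(im[130:250,120:380],None,fx=3,fy=3,interpolation=cv2.INTER_CUBIC);cv2.imwrite("pics/c1.png",c)
```

```text
ebox46 480 0.053 ((439.6951599121094, 300.5216979980469), (121.83960723876953, 104.16595458984375), 86.13019561767578)
etray 791 0.044 ((426.81524658203125, 188.8402099609375), (102.12882995605469, 101.64109802246094), 4.597226142883301)
elip 74 0.041 ((429.97021484375, 153.5056610107422), (7.838659763336182, 68.82376098632812), 86.01033020019531)
kbox46 507 0.051 ((452.7704162597656, -67.21977996826172), (104.07786560058594, 112.08049774169922), 10.8050537109375)
klip 93 0.041 ((472.96563720703125, -174.26947021484375), (69.74381256103516, 9.107318878173828), 10.027596473693848)
ktray 345 0.041 ((470.2781982421875, -159.639404296875), (70.81224060058594, 39.41822814941406), 8.606054306030273)
[[-792 -753 -736 -733 -729 -736 -735 -725 -732 -667 -668 -674 -626  -58  -45  -53 -818 -817 -816 -811 -812 -798 -808 -807 -811 -812 -817 -819 -815 -815 -813 -828 -823 -818 -822 -820]
 [-793 -813 -786 -783 -768 -759 -740 -736 -725 -727 -726 -724 -671  -53  -48  -54 -817 -826 -818 -817 -826 -807 -817 -820 -821 -816 -821 -815 -817 -817 -825 -825 -815 -809 -821 -829]
 [-828 -818 -816 -824 -811 -798
[... 2964 characters left out ...]
  10    0    1   -1    0    0   -1   -1    0    0   -3    3    0    1    0    0   -2   -3    3   -1    0    0    1]
 [   0   46   43   45   45   45   41   47    0   -2    6    1    0    1    4    0   -4    1    0    1    0    1    0   -1    0    0    1    2    1    0   -1    0   -3    0    0    1]
 [   1   -4    0   -2    0    0   -1   -1    0    0   -2   -2   -1    1    0   -1    0   -1   -1   -1    0    1   -2   -1    4    0    1    1    0   -2    2    0    0    0   -1   -1]
 [   1    2    0   -2    0    0    1    2    0   -2    2    0   -2   -2    0    1    0    2    2    2    1   -2   -3    0 1095   -1   -2    0    1   -1   -1    0    1    3    1    0]]
[0.31424714 0.0757797  1.0953916 ]
```

View pics/c1.png

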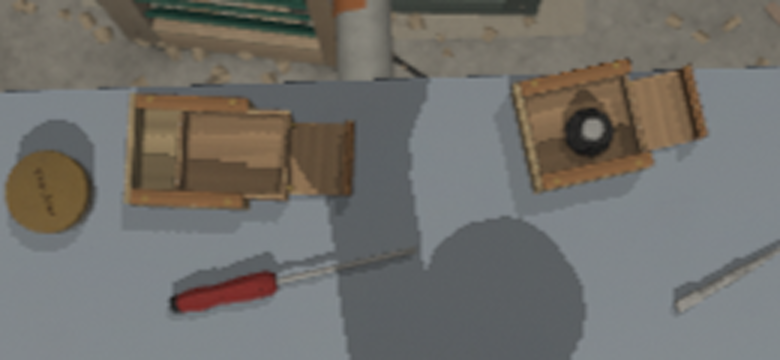

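The crop shows both boxes clearly, and the depth fits match the stated sizes:

| Tray | Lip centre | Out direction | State |
|---|---|---|---|
| Empty | (0.430, 0.1535) | (-0.07, -0.998) | about 38 mm out |
| Knob | (0.473, -0.174) | (0.187, -0.982) | home; 109 mm from box origin, as it should be |

Next I'll shut the fingers and move ahead of the empty tray's lip.

Create d.py:
```python
from h import *
import sys
a=[float(x) for x in sys.argv[1:]]
s=manip.state(); M=q(s["tool_rot"]); t=np.array(a[:3]); dw=t-s["tool_pos"]
y=M.as_matrix()[:,1]; yaw=np.degrees(np.arctan2(y[1],y[0])); z=M.as_matrix()[:,2]
print("t",round(s["time"],2),"pos",np.round(s["tool_pos"],4),"z",np.round(z,3),"delta tool",np.round(M.inv().apply(dw),4),"yaw",round(yaw,2),"rz for target",round(-np.radians(a[3]-yaw),4),"F",np.round(s["contact_force"],1),"w",round(s["gripper_width"],3),manip.tip_extent)
```

```text
(no output)
```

Call:
{"api": "pendant", "payload": {"plan": {"motion": [[0, -0.037, -0.039, 0, 0, 0, 0], [0, -0.037, -0.039, 0, 0, 0, 0], [0, -0.037, -0.039, 0, 0, 0, 0], [0, -0.037, -0.039, 0, 0, 0, 0], [0, -0.037, -0.039, 0, 0, 0, 0]]}}}

```text
time: 1.72
tool_pos: [0.3092, 0.3504, 0.2505]
tool_rot: [0.0, 0.156, 0.988, 0.0]
contact_force: [1.1, -0.5, -0.3]
gripper_width: -0.0
grasp_force: 0.0
```

Call:
{"api": "pendant", "payload": {"plan": {"motion": [[0, -0.037, -0.039, 0, 0, 0, 0], [0, -0.037, -0.039, 0, 0, 0, 0], [0, -0.037, -0.039, 0, 0, 0, 0], [0, -0.037, -0.039, 0, 0, 0, -0.12], [0, -0.037, -0.039, 0, 0, 0, -0.12]]}}}

```text
time: 2.35
tool_pos: [0.4306, 0.1107, 0.2507]
tool_rot: [0.001, 0.035, 0.999, 0.0]
contact_force: [1.3, 0.0, -0.1]
gripper_width: -0.002
grasp_force: 0.0
```

```bash
python3 d.py .427 .109 .035 86
```

```text
t 2.35 pos [0.4306 0.1107 0.2507] z [ 0.001  0.    -1.   ] delta tool [ 0.0038 -0.002   0.2157] yaw 85.98 rz for target -0.0003 F [ 1.3  0.  -0.1] w -0.002 0.019
```

Call:
{"api": "pendant", "payload": {"plan": {"motion": [[0, 0.004, -0.002, 0.05, 0, 0, 0], [0, 0, 0, 0.05, 0, 0, 0], [0, 0, 0, 0.05, 0, 0, 0], [0, 0, 0, 0.04, 0, 0, 0], [0, 0, 0, 0.02, 0, 0, 0]]}}}

```text
time: 2.98
tool_pos: [0.4242, 0.1105, 0.0377]
tool_rot: [-0.002, 0.037, 0.999, -0.0]
contact_force: [0.5, -0.1, -0.3]
gripper_width: 0.006
grasp_force: 0.0
```

Run:
```python
from h import *
im,d=manip.grab_frame("wrist");P=cloud("wrist",d);cv2.imwrite("pics/w1.png",im[...,::-1])
M=q(manip.state()["tool_rot"]);L=M.inv().apply((P-manip.state()["tool_pos"]).reshape(-1,3)).reshape(P.shape)
m=(d>0)&(abs(L[...,0])<.02)&(abs(L[...,1])<.04)&(P[...,2]>.012)&(P[...,2]<.06)
A=L[m];print(m.sum(),A.min(0) if m.sum() else 0,A.max(0) if m.sum() else 0)
m=(d>0)&(P[...,2]>.025)&(P[...,2]<.045)&(P[...,1]>.135)&(P[...,1]<.175)&(abs(P[...,0]-.43)<.05)
print(m.sum(),cv2.minAreaRect((P[m][:,:2]*1000).astype(np.float32)) if m.sum() else 0)
```

```bash
python3 d.py .427 .109 .035 86
```

```text
3213 [-0.01987375 -0.02726358 -0.02391882] [0.01995508 0.03998938 0.02405138]
1497 ((427.89129638671875, 148.98660278320312), (8.392597198486328, 68.88166046142578), 86.2418212890625)
t 3.02 pos [0.4229 0.1104 0.036 ] z [-0.007 -0.001 -1.   ] delta tool [-0.0042 -0.0011  0.001 ] yaw 85.76 rz for target -0.0042 F [-1.5 -0.6 -0.9] w -0.002 0.019
```

View pics/w1.png

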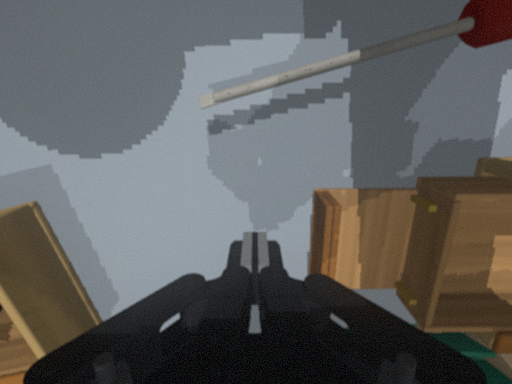

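The wrist view shows the shut fingers at about (256,245) in front of the empty tray's lip at about (325,240), with clear table around them. I'll push along tool +y.

Call:
{"api": "pendant", "payload": {"plan": {"motion": [[0, -0.005, 0.01, 0, 0, 0, 0], [0, 0, 0.01, 0, 0, 0, 0], [0, 0, 0.008, 0, 0, 0, 0], [0, 0, 0.008, 0, 0, 0, 0], [0, 0, 0.008, 0, 0, 0, 0]]}}}

```text
time: 3.65
tool_pos: [0.4347, 0.1548, 0.0409]
tool_rot: [0.001, 0.037, 0.999, -0.0]
contact_force: [1.0, -2.5, 1.6]
gripper_width: -0.003
grasp_force: 1.1
```

```bash
python3 d.py .427 .17 .035 86
```

```text
t 3.65 pos [0.4347 0.1548 0.0409] z [ 0.001 -0.    -1.   ] delta tool [0.0088 0.0146 0.0059] yaw 85.78 rz for target -0.0038 F [ 1.  -2.5  1.6] w -0.003 0.019
```

Call:
{"api": "pendant", "payload": {"plan": {"motion": [[0, 0.003, 0.006, 0.003, 0, 0, 0], [0, 0, 0.006, 0, 0, 0, 0], [0, 0, 0.004, 0, 0, 0, 0]]}}}

```text
time: 4.03
tool_pos: [0.4316, 0.1707, 0.0367]
tool_rot: [-0.001, 0.037, 0.999, -0.0]
contact_force: [-1.2, -1.8, 0.8]
gripper_width: -0.0
grasp_force: 0.9
```

Call:
{"api": "pendant", "payload": {"plan": {"motion": [[0, 0, 0.002, 0, 0, 0, 0], [0, 0, 0.002, 0, 0, 0, 0]]}}}

```text
time: 4.28
tool_pos: [0.432, 0.1744, 0.0368]
tool_rot: [-0.001, 0.037, 0.999, -0.0]
contact_force: [-1.2, -2.4, -0.6]
gripper_width: 0.001
grasp_force: 0.8
```

Call:
{"api": "pendant", "payload": {"plan": {"motion": [[0, 0, 0.002, 0, 0, 0, 0], [0, 0, 0.002, 0, 0, 0, 0]]}}}

```text
time: 4.53
tool_pos: [0.432, 0.175, 0.0368]
tool_rot: [-0.002, 0.036, 0.999, -0.005]
contact_force: [-3.1, -21.5, 6.0]
gripper_width: -0.001
grasp_force: 10.8
```

Call:
{"api": "pendant", "payload": {"plan": {"motion": [[0, 0, 0.002, 0, 0, 0, 0]]}}}

```text
time: 4.65
tool_pos: [0.432, 0.1752, 0.0368]
tool_rot: [-0.002, 0.035, 0.999, -0.007]
contact_force: [-4.4, -29.1, 8.4]
gripper_width: -0.001
grasp_force: 14.9
```

Call:
{"api": "pendant", "payload": {"plan": {"motion": [[0, 0, -0.01, 0, 0, 0, 0], [0, 0, -0.025, 0, 0, 0, 0], [0, 0, 0, -0.05, 0, 0, 0], [0, 0, 0, -0.05, 0, 0, 0], [0, 0, 0, -0.03, 0, 0, 0]]}}}

```text
time: 5.28
tool_pos: [0.432, 0.146, 0.1708]
tool_rot: [0.003, 0.037, 0.999, 0.001]
contact_force: [0.9, 1.0, -0.3]
gripper_width: -0.003
grasp_force: 0.0
```

```bash
python3 d.py .4673 -.1443 .15 100.8
```

```text
t 5.28 pos [0.432  0.146  0.1708] z [ 0.005  0.002 -1.   ] delta tool [-0.0566 -0.2869  0.0203] yaw 85.75 rz for target -0.2626 F [ 0.9  1.  -0.3] w -0.003 0.019
```

Call:
{"api": "pendant", "payload": {"plan": {"motion": [[0, -0.012, -0.056, 0, 0, 0, 0], [0, -0.012, -0.056, 0, 0, 0, 0], [0, -0.012, -0.056, 0, 0, 0, 0], [0, -0.012, -0.056, 0, 0, 0, 0], [0, -0.009, -0.056, 0, 0, 0, 0]]}}}

```text
time: 5.9
tool_pos: [0.4674, -0.1398, 0.1679]
tool_rot: [0.001, 0.037, 0.999, 0.0]
contact_force: [1.2, -0.5, 1.1]
gripper_width: 0.002
grasp_force: 0.0
```

Call:
{"api": "pendant", "payload": {"plan": {"motion": [[0, 0, -0.007, 0, 0, 0, -0.131], [0, 0, 0, 0, 0, 0, -0.131], [0, 0, 0, 0, 0, 0, 0]]}}}

```text
time: 6.28
tool_pos: [0.4666, -0.1451, 0.1675]
tool_rot: [0.001, -0.093, 0.996, 0.0]
contact_force: [0.9, 0.3, 1.1]
gripper_width: -0.0
grasp_force: 0.0
```

Run:
```python
from h import *
im,d=manip.grab_frame("wrist");P=cloud("wrist",d);cv2.imwrite("pics/w2.png",im[...,::-1])
m=(d>0)&(P[...,2]>.028)&(P[...,2]<.045)&(abs(P[...,1]+.1743)<.02)&(abs(P[...,0]-.473)<.055)
print(m.sum(),cv2.minAreaRect((P[m][:,:2]*1000).astype(np.float32)) if m.sum() else 0)
im,d=manip.grab_frame("top");T=cloud("top",d)
im2=cv2.resize(im[130:250,120:380],None,fx=3,fy=3,interpolation=cv2.INTER_CUBIC);cv2.imwrite("pics/t2.png",im2[...,::-1])
m=(T[...,2]>.025)&(T[...,2]<.045)&(abs(T[...,1]-.19)<.02)&(abs(T[...,0]-.435)<.05)
print(cv2.minAreaRect((T[m][:,:2]*1000).astype(np.float32)))
```

```bash
python3 d.py .4673 -.1443 .037 100.8
```

```text
610 ((473.1619873046875, -178.94313049316406), (69.4498062133789, 8.132611274719238), 10.614997863769531)
((431.5317077636719, 195.93472290039062), (7.995345592498779, 68.27395629882812), 86.42491149902344)
t 6.38 pos [ 0.4665 -0.1448  0.1675] z [ 0.001  0.    -1.   ] delta tool [-0.0008  0.0003  0.1305] yaw 100.68 rz for target -0.0022 F [-0.1 -0.1  0.1] w 0.004 0.019
```

View pics/w2.png

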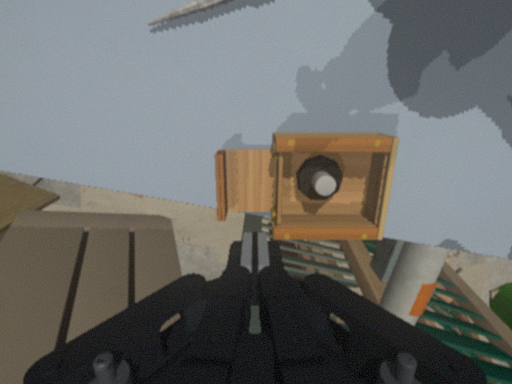

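View pics/t2.png

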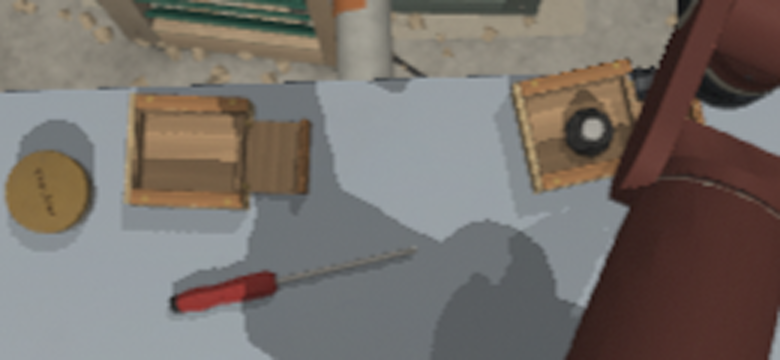

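The top view shows the empty tray home: its compartment is flush and the lip is at about (305,155) in the crop. The wrist view shows the knob tray's lip at about (221,185), with finger space (222–275) between it and the compartment. I'll descend into that space.

Call:
{"api": "pendant", "payload": {"plan": {"motion": [[0, -0.001, -0.002, 0.04, 0, 0, 0], [0, 0, 0, 0.04, 0, 0, 0], [0, 0, 0, 0.03, 0, 0, 0], [0, 0, 0, 0.02, 0, 0, 0], [0, 0, 0, 0, 0, 0, 0]]}}}

```text
time: 7.0
tool_pos: [0.4663, -0.1457, 0.0356]
tool_rot: [-0.002, -0.094, 0.996, 0.001]
contact_force: [-0.7, -0.5, -0.1]
gripper_width: -0.003
grasp_force: 0.0
```

```bash
python3 d.py .483 -.228 .037 100.8
```

```text
t 7.0 pos [ 0.4663 -0.1457  0.0356] z [-0.003  0.002 -1.   ] delta tool [-0.0011 -0.084  -0.0016] yaw 100.75 rz for target -0.0009 F [-0.7 -0.5 -0.1] w -0.003 0.019
```

Call:
{"api": "pendant", "payload": {"plan": {"motion": [[0, 0, -0.005, 0, 0, 0, 0], [0, 0, -0.005, 0, 0, 0, 0], [0, 0, -0.005, 0, 0, 0, 0], [0, 0, -0.006, 0, 0, 0, 0], [0, 0, -0.007, 0, 0, 0, 0]]}}}

```text
time: 7.62
tool_pos: [0.4731, -0.1745, 0.0376]
tool_rot: [0.0, -0.094, 0.996, 0.0]
contact_force: [0.1, 2.2, 2.0]
gripper_width: 0.003
grasp_force: 1.1
```

Call:
{"api": "pendant", "payload": {"plan": {"motion": [[0, 0, -0.008, 0, 0, 0, 0], [0, 0, -0.008, 0, 0, 0, 0], [0, 0, -0.008, 0, 0, 0, 0], [0, 0, -0.008, 0, 0, 0, 0]]}}}

```text
time: 8.12
tool_pos: [0.4789, -0.2062, 0.0373]
tool_rot: [-0.0, -0.094, 0.996, 0.0]
contact_force: [0.7, 2.5, 1.7]
gripper_width: 0.005
grasp_force: 1.2
```

```bash
python3 d.py .486 -.243 .036 100.8
```

```text
t 8.12 pos [ 0.4789 -0.2062  0.0373] z [-0.  0. -1.] delta tool [-0.0001 -0.0374  0.0013] yaw 100.78 rz for target -0.0004 F [0.7 2.5 1.7] w 0.005 0.019
```

Call:
{"api": "pendant", "payload": {"plan": {"motion": [[0, 0, -0.008, 0, 0, 0, 0], [0, 0, -0.007, 0, 0, 0, 0], [0, 0, -0.006, 0, 0, 0, 0], [0, 0, -0.004, 0, 0, 0, 0]]}}}

```text
time: 8.62
tool_pos: [0.4835, -0.2306, 0.0372]
tool_rot: [-0.0, -0.094, 0.996, 0.0]
contact_force: [-0.3, 2.4, 1.7]
gripper_width: 0.005
grasp_force: 0.9
```

Call:
{"api": "pendant", "payload": {"plan": {"motion": [[0, 0, -0.003, 0, 0, 0, 0], [0, 0, -0.003, 0, 0, 0, 0]]}}}

```text
time: 8.88
tool_pos: [0.4845, -0.2362, 0.0372]
tool_rot: [-0.0, -0.094, 0.996, 0.0]
contact_force: [0.3, 1.4, 1.5]
gripper_width: -0.003
grasp_force: 0.9
```

Call:
{"api": "pendant", "payload": {"plan": {"motion": [[0, 0, -0.003, 0, 0, 0, 0], [0, 0, -0.003, 0, 0, 0, 0]]}}}

```text
time: 9.12
tool_pos: [0.4856, -0.2421, 0.0372]
tool_rot: [-0.0, -0.094, 0.996, 0.0]
contact_force: [-0.9, 2.0, 2.1]
gripper_width: -0.002
grasp_force: 0.9
```

Call:
{"api": "pendant", "payload": {"plan": {"motion": [[0, 0, -0.003, 0, 0, 0, 0]]}}}

```text
time: 9.25
tool_pos: [0.4862, -0.245, 0.0372]
tool_rot: [-0.0, -0.094, 0.996, 0.0]
contact_force: [-1.0, 4.1, 1.5]
gripper_width: -0.001
grasp_force: 3.0
```

Call:
{"api": "pendant", "payload": {"plan": {"motion": [[0, 0, -0.002, 0, 0, 0, 0]]}}}

```text
time: 9.38
tool_pos: [0.4862, -0.2453, 0.0371]
tool_rot: [-0.001, -0.094, 0.996, 0.003]
contact_force: [-2.7, 12.5, 7.4]
gripper_width: 0.004
grasp_force: 6.3
```

Call:
{"api": "pendant", "payload": {"plan": {"motion": [[0, 0, -0.002, 0, 0, 0, 0]]}}}

```text
time: 9.5
tool_pos: [0.4862, -0.2454, 0.037]
tool_rot: [-0.001, -0.094, 0.996, 0.005]
contact_force: [-3.9, 18.3, 11.2]
gripper_width: -0.003
grasp_force: 9.7
```

Call:
{"api": "pendant", "payload": {"plan": {"motion": [[0, 0, -0.001, 0, 0, 0, 0]]}}}

```text
time: 9.62
tool_pos: [0.4862, -0.2455, 0.037]
tool_rot: [-0.002, -0.094, 0.996, 0.006]
contact_force: [-3.7, 20.6, 12.7]
gripper_width: -0.0
grasp_force: 10.5
```

The tray is at its stop, since the force rises with no further travel. I'll back into the middle of the space, lift, and check.

Call:
{"api": "pendant", "payload": {"plan": {"motion": [[0, 0, 0.006, 0, 0, 0, 0], [0, 0, 0.009, 0, 0, 0, 0], [0, 0, 0, -0.02, 0, 0, 0], [0, 0, 0, -0.05, 0, 0, 0], [0, 0, 0, -0.06, 0, 0, 0]]}}}

```text
time: 10.25
tool_pos: [0.4834, -0.2347, 0.1672]
tool_rot: [-0.001, -0.094, 0.996, 0.001]
contact_force: [0.4, -0.6, -0.1]
gripper_width: -0.001
grasp_force: 0.0
```

Call:
{"api": "pendant", "payload": {"plan": {"motion": [[0, 0, -0.05, -0.03, 0, 0, 0], [0, 0, -0.06, 0, 0, 0, 0], [0, 0, -0.06, 0, 0, 0, 0], [0, 0, -0.05, 0, 0, 0, 0], [0, 0, 0, 0, 0, 0, 0]]}}}

```text
time: 10.88
tool_pos: [0.525, -0.4544, 0.1962]
tool_rot: [-0.0, -0.092, 0.996, -0.0]
contact_force: [0.1, 0.9, -0.3]
gripper_width: -0.002
grasp_force: 0.0
```

Run:
```python
from h import *
im,d=manip.grab_frame("top");T=cloud("top",d)
im2=cv2.resize(im[130:250,120:380],None,fx=3,fy=3,interpolation=cv2.INTER_CUBIC);cv2.imwrite("pics/t3.png",im2[...,::-1])
def f(n,y,x):
    m=(T[...,2]>.025)&(T[...,2]<.045)&(abs(T[...,1]-y)<.02)&(abs(T[...,0]-x)<.05)
    if m.any(): print(n,cv2.minAreaRect((T[m][:,:2]*1000).astype(np.float32)))
f("e",.19,.435);f("k",-.258,.489)
```

```text
e ((431.7726745605469, 195.89036560058594), (7.908112049102783, 68.5603256225586), 86.75350189208984)
k ((488.34832763671875, -257.7447814941406), (69.47035217285156, 9.97421932220459), 10.188446998596191)
```

View pics/t3.png

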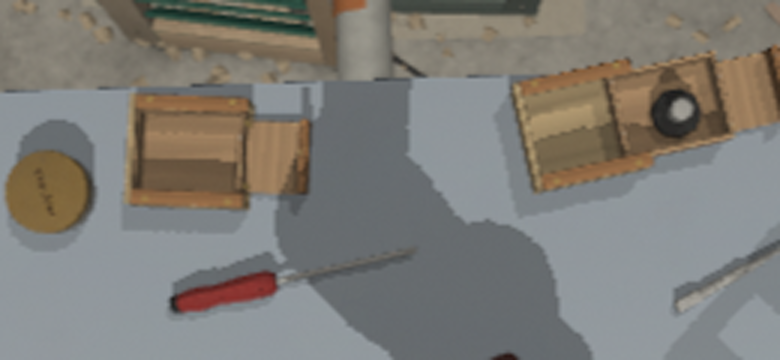

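The knob tray is out at (775,85) in the crop, having travelled 85 mm, with the knob still lying in it at (675,113). The empty tray is home, and the tin, screwdriver and punch haven't moved.

```bash
python3 -c "from plant import manip; print(manip.job_done())"
```

```text
the job is handed in; nothing more can be done
None
```

The empty tray was pushed fully home first, then the star-knob tray was hooked and drawn 85 mm out to its stop with the knob still in it; the tools were left where they lay, and the job is handed in (verdict not shown).

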